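Turn the degreased cover plate over with the lifter and seat it in the bonding jig

TASK

The bevelled cover plate lies blue face down on the low bed of the bonding jig and must be glued with its blue face up. Take the lifter from the yellow tray, slide its blade gently under the plate's bevelled edge (feel for the bed first, as nobody knows how the blade is set), lever the plate up and over the step into the raised nest, push it fully home under the lip against the stop with the blade, and lay the lifter back in the tray, flat as it lay before. The plate is degreased, so the fingers must not touch it; do not force the blade against jig or plate, and leave everything else alone.

Things in the scene. Friction and masses are not known exactly. Their poses are not given: they have to be found in the camera images.
- jig: Dark steel turn-over jig with grey rails, screwed down, 202 x 112 mm. Origin on the bench below the foot of the step, mid-width; x runs level from the open front over the low bed, up the step, to the nest and stop; y across, z up. A blade pressed on it with over 12 N marks it. The plate's centre (x) is at 48 mm when home; within 2.5 mm counts.
- jig_apron (a point): Bare bed floor at x = -85 mm of the jig, on its middle line, between its open front edge (x = -110) and the plate. The low bed is flat, 12 mm above the bench, up to the step; from x = -61 to -1 it has side rails (inner faces at y = +-42 mm, tops 20 mm above the bench, flush with the plate).
- jig_step (a point): Middle of the step's upper edge, x = 0, 18 mm above the bench: upright face 6 mm high up from the bed. The nest floor (cork, 18 mm above the bench) runs from here to the stop, between rails with sloping inner edges about 44 mm off the middle line, tops 24 mm above the bench.
- jig_stop (a point): Foot of the nest's end stop, x = 78 mm of the jig, on the nest floor. The upright stop face carries a steel lip that overhangs the nest from x = 70 to 78, its underside 10.5 mm over the nest floor; the 8 mm plate slides under it.
- plate: Loose cover plate 60 (x) x 80 (y) x 8 mm (z), 0.1 kg. Blue face bevelled all round, bare aluminium back square-edged. Origin mid blue face; z points to the bare face: up at the start, down once turned. Starts on the low bed between the rails, x along the jig's x within 0.01 rad, far edge 1 to 2.5 mm from the step. No finger may touch it; over 20 N from the blade marks it.
- plate_edge (a point): Middle of the plate's edge nearest the jig's open front (at the start), where bevel and square edge meet: 30 mm from the plate's middle, 4 mm above the bed. The bevel below it runs down and 6.5 mm inward; square edge 4 mm high above it. Lifted here, the plate pivots at the foot of the step, topples past upright and flops on the nest, 6 to 12 mm overhanging the step.
- lifter: Lifter, 0.13 kg, 160 mm long. Orange flat-sided handle 90 (x) x 20 (y) x 24 mm (z), black ribs. Origin mid-underside of the handle, x towards the blade, z up. Spring-steel blade 36 mm wide, 1.5 mm thick, about 4 N per mm at the tip, leaves a pivot 50 mm ahead of the origin, 12 mm high. Nose down 15 to 20 degrees the handle clears the jig; nose up over a few degrees its heel hits.
- lifter_ahead (a point): Point fixed to the handle, 115 mm ahead of its origin, 12 mm above its underside: where the blade's tip would be if set straight. The pivot is clamped stiff, but differently each time: the real tip is up to 8 mm above or below this point (lifter's z), no pose tells, and it stays so in use. Carried 20 mm under the plate on a 40 mm arc about the step's foot to 110 degrees, it turns the plate.
- lifter_grip (a point): Middle of the handle 15 mm ahead of the lifter's origin, 12 mm above its underside, near the centre of mass: pinch here across the 20 mm width (y), from above.
- lifter_mid (a point): point fixed to the lifter, 35 mm ahead of its origin, 12 mm above its underside, at the middle of its whole length
- tray: Yellow sorting tray, 144 mm (x) x 204 mm (y), fixed. Origin mid-underside; floor 2 mm above the bench, inside 128 x 188 mm, rim 23 mm high. The lifter starts lying in it along its y, blade towards +y, and goes back in it, flat on the floor, either way round.
- glue_bottle: white glue bottle with grey cap, 57 mm wide, 155 mm high, at the back; bystander, leave it
- tape_roll: roll of blue masking tape, 104 mm wide, 24 mm high, lying at the back; bystander, leave it
- parts_tin: round white tin, 73 mm wide, 32 mm high, at the back; bystander, leave it
- tape_measure: yellow and black tape measure, 38 x 80 x 62 mm, at the front left; bystander, leave it
Mind the look-alikes: they are no part of the job. Leave any purple look-alike of the lifter alone.

How it is judged:
On the way, in this order (a step that is already met when the one before it is completed fails the run):
1. the plate is levered up with the lifter (angle between plate's own z axis and vertical between 0.35 and 1.4 rad and contact force between lifter and plate above 0.1 N), for 0.1 s.
2. the plate lies turned over, blue face up (angle between plate's own z axis and vertical above 3 rad and linear speed of plate below 0.05 m/s), for 0.1 s.
3. the plate is home in the nest, against the stop (angle between plate's own z axis and vertical above 3.05 rad and x of plate in the frame of jig above 0.0455 m and z of plate in the frame of jig below 0.028 m and angle between the x axis of plate and the x axis of jig, either way round below 0.05 rad), for 0.2 s.
At the end, for the whole second after the job is handed in: The plate lies still, blue face up and flat in the nest, square to the jig within 0.05 rad and within 2.5 mm of the stop; the lifter lies still and flat on the tray's floor, right way up (all of step 3 and linear speed of each of plate, lifter below 0.02 m/s and x of lifter_mid in the frame of tray between -0.06 and 0.06 m and y of lifter_mid in the frame of tray between -0.09 and 0.09 m and z of lifter in the frame of tray below 0.008 m and angle between lifter's own z axis and vertical below 0.1 rad); the robot touches nothing.
It fails at once if the fingers touch the degreased plate (contact force between the fingers and plate above 0.5 N).
It fails at once if the lifter is forced against the jig (contact force between lifter and jig above 12 N).
It fails at once if the lifter is forced against the plate (contact force between lifter and plate above 20 N).
It fails at once if a bystander is pushed away (distance of any of glue_bottle, tape_roll, parts_tin, tape_measure from where it was at the start of the episode above 0.02 m).
It also fails if it takes over 64 s, if anything falls off the work surface, if the arm or the gripper's body presses on something with over 40 N, if the wrist force passes 120 N, or if a joint passes its speed limit or range.

ROBOT

A 6-joint arm with a two-finger parallel gripper is mounted at the origin on a cart in front of the work surface, level with it; the furniture and walls round the work are solid. World frame = base frame: x ahead of the robot, y to its left, z up, the work surface at z = 0. Lengths are in m, angles in rad, forces in N, time in s.
With the tool pointing down it reaches from about 0.275 to 0.75 m from the base axis. Payload 10.2 kg.
Tool frame: the origin (TCP) lies midway between the tips of the shut fingers; the grasp point (between the pads) lies 19 mm behind it (env.hold_point_z is the distance from the TCP to the grasp point, in m); z points along the fingers, y is the line along which they close (so a half turn about z gives the same grasp; the last joint's range is limited). The gripper opens to 85 mm and grips with 20 to 120 N. Pads are 22 mm wide; open, the fingers measure 114 mm over their backs; the gripper's body (76 mm by 85 mm) begins 54 mm behind the grasp point. The pads swing forward as they close: fully open they stand 13 mm farther back than shut.
Start: joints at [1.084, 0.313, 1.498, -0, 1.331, -0.223], TCP at [0.137, 0.507, 0.196] pointing down, gripper open.
Joint ranges: [-2.94, 2.94], [-0.97, 2.17], [0.19, 2.56], [-1.23, 4.37], [0.02, 3.11], [-2.88, 2.88]. Speed limits (rad/s): [2.39, 2.39, 3.01, 3.14, 3.14, 3.14].

INTERFACE

Orientations are given as a unit quaternion [x, y, z, w].
In Python, from bench import env, kinematics, monitor, eyes, job gives the robot as it stands. The module is installed in compiled form; this text tells all that it offers. Calls block until the motion is done:
- env.reach(position, orientation): joint-space move of the TCP to a pose.
- env.movel(position, velocity=0.15, frame=None, guard=None): straight line of the TCP; frame=None keeps the orientation; velocity is the mean speed in m/s. With guard (N) it stops when the force on the tool has changed by that much, and returns True; else False.
- env.set_joints(angles): joint-space move.
- env.release() and env.close_gripper(effort=None): open the fingers fully, or close them until they stop; effort is the grip in N (None keeps the last).
- env.hold(seconds).
- kinematics.ik(position, orientation): joint angles nearest the present ones, or None.
- monitor.sense(): the state.
- eyes.grab_frame(name): name is "side" or "top"; returns a dict with "frame" (480x640x3 uint8, red, green, blue), "mtx" (3x3 intrinsics, pixels), "view" (4x4, takes a point from world to camera coordinates). Camera axes: x right, y down, z forward; pixel columns grow to the right and rows downward; lengths in m; the calibration is good to about 2 mm. A picture is of the moment at which its call begins. There is no depth.
A pose or a line that the arm cannot do raises env.MotionError and nothing moves.
- job.hand_in(): hands the job in; it is judged then, once.
The state is a dict: "clock": time; "joints": joint angles; "qvel": joint speeds; "joint_efforts": joint torques, N m; "position": TCP position; "ee_rot": TCP orientation; "contact_force": force on the tool from outside, world axes, zero at the start; "ft_torque": the same for the moment, N m; "finger_gap": opening from 0.0 (shut) to 1.0 (fully open); "gripper_force": force on a finger pad.
Only numpy, scipy, OpenCV 4.12 (cv2) and the standard library are available. Lean on these libraries where they do the work, as an engineer would, in place of code of your own. Each camera call takes 0.05 s, during which the arm holds its last target. There are 200 camera calls.

## Working session

There is one attempt and no reset: what is moved stays moved. The work goes in short steps, each a Python script; the robot and the scene stay as the last script left them, time stands still between calls to the robot, and variables do not carry over. Pictures are saved under pics/ and viewed, at most 10 in all, crops included, and the job is handed in when it is done.

```bash
mkdir -p pics
python3 - <<'E'
from bench import env, kinematics, monitor, eyes, job
import cv2, numpy as np
for n in("top","side"):
    f=eyes.grab_frame(n); cv2.imwrite(f"pics/{n}0.png",f["frame"][:,:,::-1]); np.savez(f"pics/{n}0.npz",**f)
    print(n,f["mtx"].tolist(),np.round(f["view"],4).tolist())
s=monitor.sense();print(s,env.hold_point_z)
E
```

```text
top [[575.3929899170884, 0.0, 316.7994686149401], [0.0, 575.3929899170884, 233.42788467481785], [0.0, 0.0, 1.0]] [[0.003, -1.0, 0.0012, -0.0247], [-0.9985, -0.0031, -0.0547, 0.5064], [0.0547, -0.001, -0.9985, 1.5458], [0.0, 0.0, 0.0, 1.0]]
side [[502.47025446887744, 0.0, 321.31579838855157], [0.0, 502.47025446887744, 242.10996070898113], [0.0, 0.0, 1.0]] [[0.9958, -0.0919, -0.0046, -0.5267], [-0.0585, -0.5932, -0.8029, 0.063], [0.071, 0.7998, -0.5961, 1.2589], [0.0, 0.0, 0.0, 1.0]]
{'clock': 0.1, 'joints': array([ 1.08361540e+00,  3.13396652e-01,  1.49833391e+00, -3.19139723e-05,
        1.33098367e+00, -2.23389975e-01]), 'qvel': array([-0.00018489, -0.00179225, -0.00068048,  0.00102051,  0.00074503,
        0.00088608]), 'joint_efforts': array([ 4.31004315e-03, -4.12896824e+01, -2.60138941e+01, -8.43351245e-05,
        3.05855210e-03, -1.21796145e-05]), 'position': array([0.13678221, 0.50660294, 0.19520123]), 'ee_rot': array([ 1.31509604e-01,  9.91314738e-01, -5.31156496e-04, -1.80544322e-04]), 'contact_force': array([-0.54262853,  0.26845099, -0.2972222 ]), 'ft_torque': array([-0.05792276,  0.0168889 ,  0.01496559]), 'gripper_force': 0.0, 'finger_gap': 1.0002293138577312} 0.0187
```

View pics/top0.png

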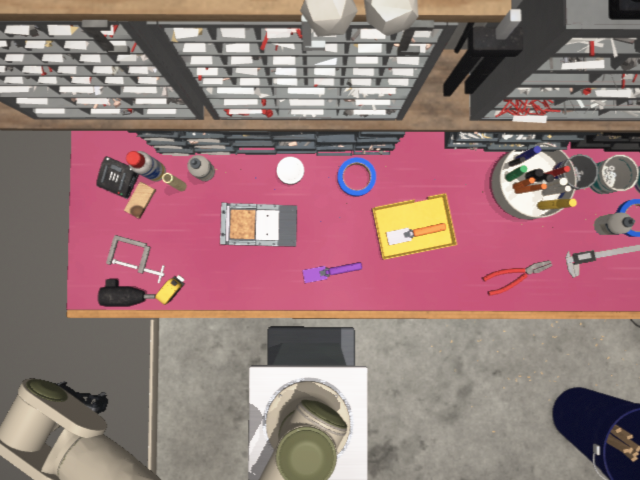

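View pics/side0.png

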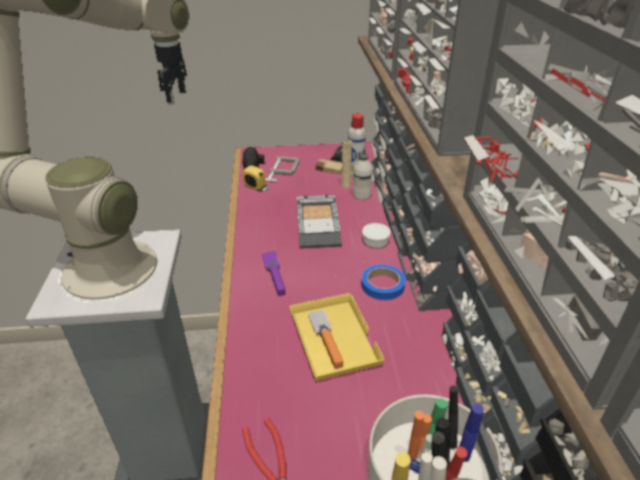

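The top view shows the jig at about (258,225), with its open front to the right, the plate at (268,225) and the cork nest to the left. The tray is at (414,226) with the orange lifter in it, blade to the left, and the purple decoy is at (332,272). The side view agrees. Next I'll zoom in on the jig and tray.

Run:
```python
import cv2, numpy as np
t=cv2.imread("pics/top0.png"); s=cv2.imread("pics/side0.png")
c=lambda im,x,y,w,h: cv2.resize(im[y:y+h,x:x+w],(400,300),interpolation=cv2.INTER_CUBIC)
a=np.vstack([np.hstack([c(t,212,188,100,75),c(t,364,189,100,75)]),np.hstack([c(s,270,183,100,75),c(s,276,285,133,100)])])
cv2.imwrite("pics/z0.png",a)
```

```text
(no output)
```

View pics/z0.png

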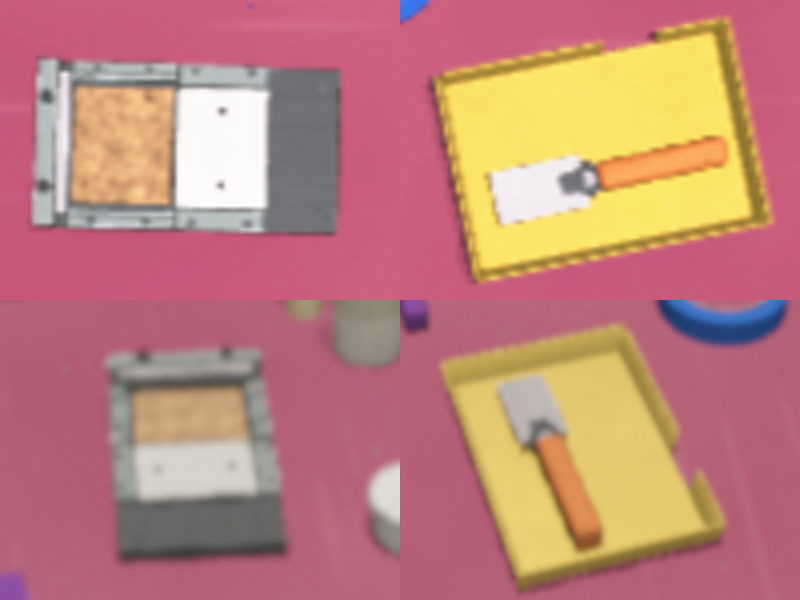

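```bash
cat > h.py <<'E'
import cv2, numpy as np
def rectify(f,z,cx,cy,half=0.14,res=0.0005):
    "orthographic picture of plane z: col -> world x, row -> world y"
    M=f["mtx"]@f["view"][:3]; n=int(2*half/res)
    A=np.array([[res,0,cx-half],[0,res,cy-half],[0,0,z],[0,0,1]])
    return cv2.warpPerspective(f["frame"],np.linalg.inv(M@A),(n,n),flags=cv2.INTER_CUBIC), A
def rect(mask,A):
    mask=cv2.morphologyEx(mask.astype(np.uint8),cv2.MORPH_OPEN,np.ones((5,5)))
    mask=cv2.morphologyEx(mask,cv2.MORPH_CLOSE,np.ones((15,15)))
    c=max(cv2.findContours(mask,0,2)[0],key=cv2.contourArea)
    (u,v),(w,h),a=cv2.minAreaRect(c); m=cv2.moments(c)
    P=A@[m['m10']/m['m00'],m['m01']/m['m00'],1]; R=A@[u,v,1]; s=A[0,0]*1e3
    return P[:2].round(4),R[:2].round(4),round(w*s,1),round(h*s,1),round(a,2),round(m['m00']*s*s)
E
python3 - <<'E'
import cv2, numpy as np
from h import *
F={n:dict(np.load(f"pics/{n}0.npz")) for n in("top","side")}
def ray(f,u,v,z):
    V=f["view"];R=V[:3,:3];o=-R.T@V[:3,3];d=R.T@np.linalg.inv(f["mtx"])@[u,v,1];return (o+d*(z-o[2])/d[2])
cj=ray(F["top"],258,225,.015); ct=ray(F["top"],414,226,.01); print(cj,ct)
for n,f in F.items():
    for nm,c,z in(("plate",cj,.020),("cork",cj,.018),("apron",cj,.012),("orange",ct,.026),("orangeMid",ct,.014),("tray",ct,.023),("trayfloor",ct,.002)):
        im,A=rectify(f,z,c[0],c[1]); h,s,v=cv2.split(cv2.cvtColor(im,cv2.COLOR_RGB2HSV))
        m={"plate":(s<40)&(v>195 if n=="top" else v>180),"cork":(h>6)&(h<22)&(s>70),"apron":(v<125)&(s<60),
           "orange":(h<16)&(h>4)&(s>150),"orangeMid":(h<16)&(h>4)&(s>150),"tray":(h>18)&(h<35)&(s>80),"trayfloor":(h>22)&(h<30)&(s>100)&(v>200)}[nm]
        try: print(n,nm,*rect(m,A))
        except Exception as e: print(n,nm,"fail",e)
E
```

```text
[0.52881257 0.13625803 0.015     ] [ 0.52774668 -0.28748974  0.01      ]
top plate [0.5292 0.1116] [0.5221 0.1115] 61.5 95.5 90.0 4860
top cork [0.5315 0.1787] [0.5316 0.1787] 68.0 79.5 88.92 5275
top apron [0.5288 0.0567] [0.5286 0.0571] 46.8 110.0 88.54 4856
top orange [ 0.518  -0.3256] [ 0.518  -0.3255] 19.5 87.8 12.43 1574
top orangeMid [ 0.5187 -0.3279] [ 0.5187 -0.3279] 19.6 88.4 12.41 1596
top tray [ 0.5265 -0.2848] [ 0.5273 -0.2852] 142.6 202.4 11.5 27770
top trayfloor [ 0.5274 -0.2858] [ 0.5275 -0.2859] 129.3 188.9 11.42 23741
side plate [0.5301 0.1075] [0.5303 0.1075] 62.5 80.0 90.0 4821
side cork [0.5327 0.1798] [0.5325 0.1802] 69.9 80.5 89.05 5397
side apron [0.5293 0.0519] [0.5294 0.0531] 66.7 108.4 87.84 6653
side orange [ 0.5185 -0.3388] [ 0.5186 -0.3394] 20.9 97.4 11.46 1780
side orangeMid [ 0.5198 -0.3282] [ 0.5198 -0.3287] 21.3 99.1 11.31 1837
side tray [ 0.5274 -0.2937] [ 0.5291 -0.2943] 143.3 210.2 11.7 28795
side trayfloor [ 0.534  -0.2881] [ 0.5281 -0.2849] 129.6 180.5 11.23 16297
```

```bash
cat >> h.py <<'E'
from scipy.spatial.transform import Rotation as R
JO=np.array([.531,.144,0.]); JY=np.deg2rad(88.65)
LY=np.deg2rad(102.4); H0=.002; S=1   # H0: TCP height over handle underside; S: tool x = S*lifter x
LG=np.array([.5148,-.3109]); TC=np.array([.5275,-.2858]); TY=np.deg2rad(11.45)
def axes(yaw,pitch):
    c,s=np.cos(pitch),np.sin(pitch); h=np.array([np.cos(yaw),np.sin(yaw),0]); k=np.array([0,0,1.])
    X=h*c+k*s; Z=-h*s+k*c; return X,Z
def quat(yaw,pitch,S=S):
    X,Z=axes(yaw,pitch); Y=np.cross(-Z,S*X); return R.from_matrix(np.c_[S*X,Y,-Z]).as_quat()
def tcp(p,yaw,pitch,lx,lz):
    "TCP position that puts lifter point (lx,0,lz) at world p"
    X,Z=axes(yaw,pitch); return np.asarray(p)-(lx-.015)*X-(lz-H0)*Z
def jig(x,z,y=0.): return JO+[x*np.cos(JY)-y*np.sin(JY),x*np.sin(JY)+y*np.cos(JY),z]
def inv_jig(p): d=np.asarray(p)-JO; c,s=np.cos(JY),np.sin(JY); return np.array([d[0]*c+d[1]*s,-d[0]*s+d[1]*c,d[2]])
E
python3 - <<'E'
from bench import env, kinematics, monitor
from h import *
tx=np.array([np.cos(TY),np.sin(TY)]); d=(LG-TC)@tx; print("grip in tray x",d, "y",(LG-TC)@[-tx[1],tx[0]])
g=LG-tx*d; print(g)
for S_ in(1,-1):
    print(S_,kinematics.ik([*g,.004],quat(LY,0,S_)))
    for x,z,p in((-85,12,-17),(-40,12,-17),(-28,40,-17),(0,52,-17),(14,50,-17),(15,22,-17)):
        print(x,z,kinematics.ik(tcp(jig(x/1e3,z/1e3),JY,np.deg2rad(p),.115,.012),quat(JY,np.deg2rad(p),S_)))
E
```

```text
grip in tray x -0.01742991766870426 y -0.022079356196732503
[ 0.53188303 -0.30743994]
1 [-7.14559093e-01  7.05107163e-01  1.41450976e+00 -4.44089210e-16
  1.02197573e+00 -9.30979920e-01]
-85 12 [-0.13506764  0.53282257  1.68077947 -0.37143613  0.92818099  0.1127715 ]
-40 12 [-0.04890509  0.54478586  1.65971457 -0.36440781  0.96157308  0.1884025 ]
-28 40 [-0.02608985  0.50750661  1.63226833 -0.34828323  1.02879357  0.18250937]
0 52 [ 0.02667462  0.50328228  1.60159156 -0.33806005  1.07677833  0.21770525]
14 50 [ 0.05274578  0.51325243  1.59121938 -0.33602264  1.08457992  0.24156097]
15 22 [ 0.05459885  0.55331251  1.61166364 -0.34732855  1.02809463  0.26654036]
-1 [-7.14559093e-01  7.05107163e-01  1.41450976e+00 -4.44089210e-16
  1.02197573e+00  2.21061273e+00]
-85 12 None
-40 12 None
-28 40 None
0 52 None
14 50 None
15 22 [ 0.05459885  0.55331251  1.61166364 -0.34732855  1.02809463 -2.87505229]
```

Run:
```python
from bench import env, kinematics, monitor, eyes
from h import *
g=np.array([.5319,-.3074])
env.reach([*g,.10],quat(LY,0)); print(monitor.sense()["clock"])
hit=env.movel([*g,.004],velocity=.06,guard=4); s=monitor.sense(); print(hit,s["clock"],s["position"])
if not hit:
    env.close_gripper(effort=110); s=monitor.sense(); print(s["clock"],s["finger_gap"],s["gripper_force"],s["contact_force"],s["position"])
    env.movel([*g,.12],velocity=.15); env.hold(.2)
    s=monitor.sense(); print(s["clock"],s["finger_gap"],s["contact_force"],s["ft_torque"],s["position"])
    for n in("top","side"):
        f=eyes.grab_frame(n); np.savez(f"pics/{n}1.npz",**f)
        cv2.imwrite(f"pics/{n}1.png",f["frame"][:,:,::-1])
    t=cv2.imread("pics/top1.png")[150:300,330:530]; q=cv2.imread("pics/side1.png")[220:420,230:500]
    cv2.imwrite("pics/p1.png",np.hstack([cv2.resize(t,(400,300)),cv2.resize(q,(400,300))]))
```

```text
3.2833
False 5.0333 [ 0.53205166 -0.30750472  0.00431923]
5.8 0.001978900659881757 0.0 [ 0.80786503 -0.15695004 -0.68215918] [ 0.53190322 -0.30738358  0.00397915]
6.925 0.00031330409371611005 [ 0.07953302  0.70406624 -0.30836504] [-0.0078653   0.03684949 -0.01083437] [ 0.53164585 -0.30718711  0.1191687 ]
```

View pics/p1.png

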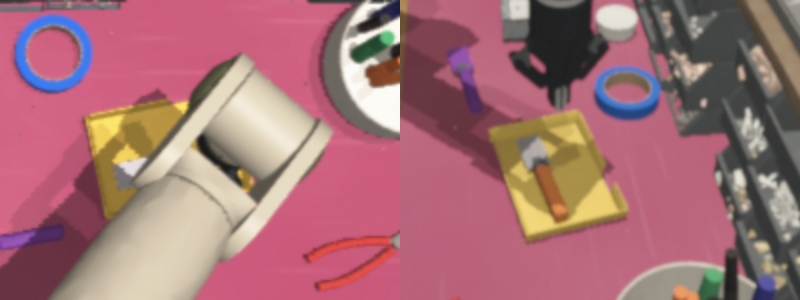

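The grasp missed: the lifter still lies in the tray and the gripper is shut above it. I'll check whether it moved.

Run:
```python
from h import *
for k in("0","1"):
    f=dict(np.load(f"pics/side{k}.npz"))
    im,A=rectify(f,.014,.527,-.287); h,s,v=cv2.split(cv2.cvtColor(im,cv2.COLOR_RGB2HSV))
    print(k,*rect((h<16)&(h>4)&(s>150),A)); 
    cv2.imwrite(f"pics/r{k}.png",im[:,:,::-1])
    im,A=rectify(f,.002,.527,-.287); 
print(R.from_quat(quat(LY,0)).as_matrix().round(2))
f=dict(np.load("pics/side0.npz")); M=f["mtx"]@f["view"][:3]
im=cv2.imread("pics/side1.png")
for p in([.53165,-.30719,.1192],):
    q=M@[*p,1]; print(q[:2]/q[2])
b=np.hstack([cv2.resize(cv2.imread(f"pics/r{k}.png"),(400,400)) for k in "01"]);cv2.imwrite("pics/r.png",b)
```

```text
0 [ 0.5198 -0.3284] [ 0.5199 -0.3289] 21.1 98.6 11.48 1833
1 [ 0.5198 -0.3277] [ 0.52   -0.3281] 22.4 100.0 11.97 1975
[[-0.21  0.98 -0.  ]
 [ 0.98  0.21  0.  ]
 [ 0.   -0.   -1.  ]]
[336.88309597 302.82081567]
```

View pics/r.png

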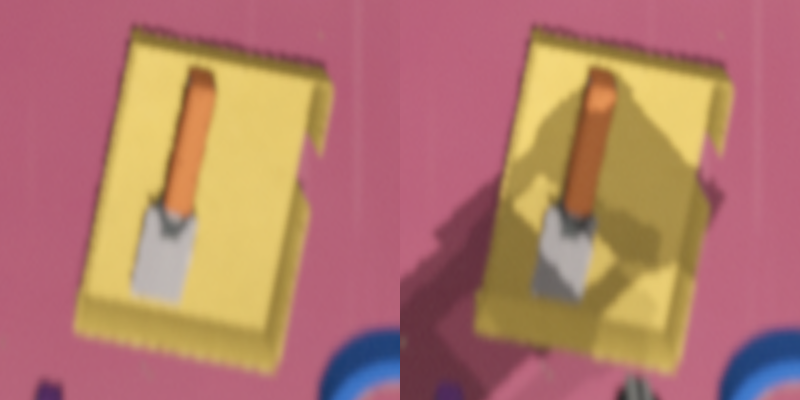

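Run:
```python
from h import *
from bench import monitor
s=monitor.sense(); print(s["position"],s["finger_gap"],s["joints"])
f=dict(np.load("pics/side1.npz")); M=f["mtx"]@f["view"][:3]
im=f["frame"][250:325,290:390,::-1].copy(); im=cv2.resize(im,(800,600),interpolation=cv2.INTER_CUBIC)
for dz in(0,.0187,.04):
    q=M@[*(s["position"]+[0,0,dz]),1]; u=(q[:2]/q[2]-[290,250])*8; print(u); cv2.circle(im,tuple(int(a) for a in u),4,(0,255,0),-1)
cv2.imwrite("pics/fz.png",im)
```

```text
[ 0.53176489 -0.30732403  0.11951114] 0.0020720630265107275 [-7.14547558e-01  5.71430413e-01  1.31389316e+00  1.15032564e-05
  1.25707862e+00 -9.30909691e-01]
[375.61498112 421.98120793]
[376.69527267 365.24939988]
[377.9564591  299.01784802]
```

View pics/fz.png

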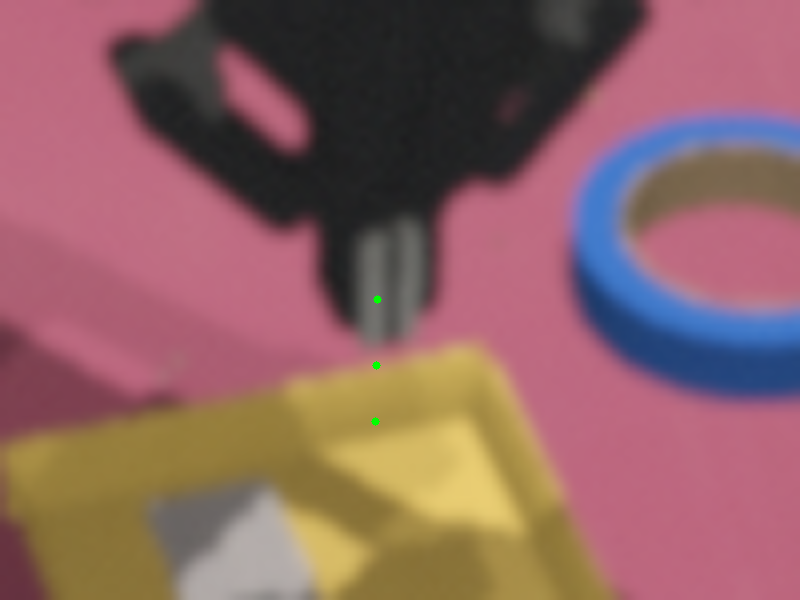

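The closed fingertips appear at (385,342) in the crop, about 10 px above where the reported TCP projects at (375,422). That would put the tips some 26 mm above the reported TCP, so they closed above the handle. I'll check by touching a bare patch of the tray floor gently.

Run:
```python
from bench import env, monitor
from h import *
p=[.5618,-.2788]
env.movel([*p,.04],velocity=.2)
hit=env.movel([*p,-.032],velocity=.03,guard=3); s=monitor.sense(); print(hit,s["clock"],s["position"],s["contact_force"])
env.movel([*p,.05],velocity=.15)
```

```text
False 10.175 [ 0.5618451  -0.27882484 -0.03189694] [-0.01289571 -0.60246794  0.14011251]
```

Run:
```python
from bench import env, monitor, eyes
from h import *
p=[.5618,-.2788]
hit=env.movel([*p,-.03],velocity=.1,guard=3); s=monitor.sense(); print(hit,s["clock"],s["position"],s["contact_force"])
f=eyes.grab_frame("side"); np.savez("pics/side2.npz",**f); g=eyes.grab_frame("top"); np.savez("pics/top2.npz",**g)
M=f["mtx"]@f["view"][:3]
im=f["frame"][280:380,270:403,::-1].copy(); im=cv2.resize(im,(800,600),interpolation=cv2.INTER_CUBIC)
for dz in(0,.03,.06):
    q=M@[*(s["position"]+[0,0,dz]),1]; u=(q[:2]/q[2]-[270,280])*6; print(u); cv2.circle(im,tuple(int(a) for a in u),4,(0,255,0),-1)
cv2.imwrite("pics/f2.png",im)
```

```text
False 11.825 [ 0.56219118 -0.27908637 -0.02934697] [-1.94788497  0.09195781 -0.58412628]
[470.27261915 377.23572308]
[472.5836017  319.75525643]
[474.97274875 260.33062445]
```

View pics/f2.png

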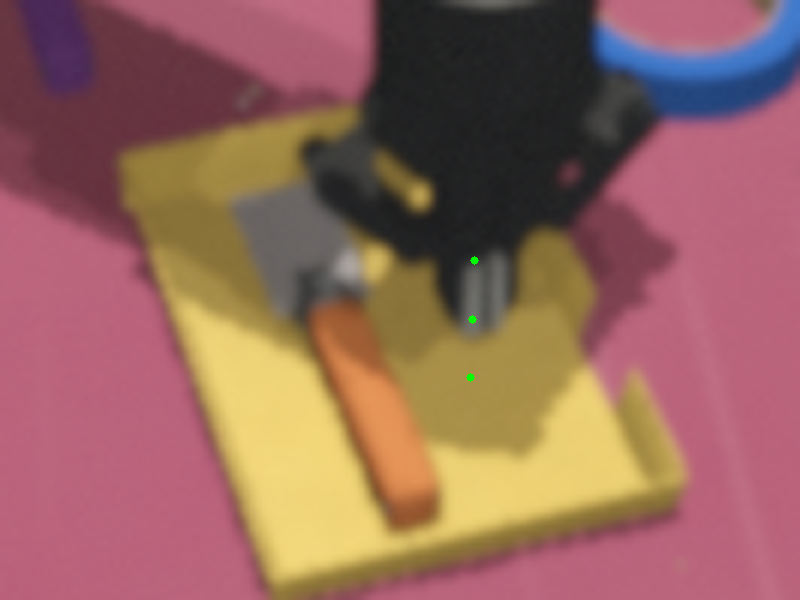

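The tips appear at (485,332) against a predicted (470,377), and there was no contact even at a reported z of -0.03. Next I'll descend under guard until they really touch the floor. With z then known, the side ray gives the tips' true x and y.

Run:
```python
from bench import env, monitor, eyes
from h import *
p=[.5618,-.2788]
hit=env.movel([*p,-.065],velocity=.03,guard=3); s=monitor.sense(); print(hit,s["clock"],s["position"],s["contact_force"],s["joints"])
f=eyes.grab_frame("side"); np.savez("pics/side3.npz",**f)
im=f["frame"][300:360,300:400]; g=cv2.cvtColor(im,cv2.COLOR_RGB2HSV)
h,sa,v=cv2.split(g); m=(sa<70)
cols=[int(np.max(np.nonzero(m[:,c])[0]))+300 if m[:,c].any() else -1 for c in range(0,100)]
print(list(zip(range(300,400),cols))[25:75])
```

```text
True 12.3333 [ 0.56205259 -0.27893878 -0.03359129] [-1.28817768  0.32054674  6.03882897] [-6.47125655e-01  7.82030024e-01  1.38469085e+00  6.70782740e-05
  9.74210096e-01 -8.63592867e-01]
[(325, 329), (326, 328), (327, 328), (328, 328), (329, 328), (330, 328), (331, 319), (332, 319), (333, 320), (334, 320), (335, 321), (336, 322), (337, 323), (338, 323), (339, 323), (340, 323), (341, 323), (342, 323), (343, 329), (344, 331), (345, 333), (346, 334), (347, 336), (348, 336), (349, 335), (350, 335), (351, 335), (352, 334), (353, 333), (354, 331), (355, 322), (356, 320), (357, 319), (358, 318), (359, 317), (360, 317), (361, 318), (362, 318), (363, 318), (364, 318), (365, 316), (366, 315), (367, 313), (368, 313), (369, 311), (370, 309), (371, 308), (372, 307), (373, 306), (374, 305)]
```

Run:
```python
from h import *
f=dict(np.load("pics/side3.npz"))
V=f["view"];Rm=V[:3,:3];o=-Rm.T@V[:3,3]
for u,v in((349.5,336),(343,331),(354,331.5)):
    d=Rm.T@np.linalg.inv(f["mtx"])@[u+0.,v,1]; print(o+d*(.002-o[2])/d[2])
# pixel of tip corners if tip were at reported x,y, z=.002, pad half width 11 along lifter-x dir
M=f["mtx"]@V[:3]; X,_=axes(LY,0)
for k in(-.011,0,.011):
    q=M@[*(np.array([.562,-.279,.002])+k*X),1]; print(k,q[:2]/q[2])
```

```text
[ 0.56248764 -0.28817084  0.002     ]
[ 0.55056756 -0.27256348  0.002     ]
[ 0.57385837 -0.27627518  0.002     ]
-0.011 [350.47753504 336.48704414]
0 [348.68737808 332.83150893]
0.011 [346.92507289 329.23284758]
```

The tips match the reported x and y exactly, but they sit 35.6 mm above the reported TCP z. I'll correct for that and grasp again, then tilt the lifter near the jig to see whether the offset belongs to the tool or to the base.

Run:
```python
from bench import env, kinematics, monitor, eyes
from h import *
g=np.array([.5319,-.3074])
env.movel([.5618,-.2788,.03],velocity=.2)
env.release()
env.movel([*g,.03],velocity=.2)
hit=env.movel([*g,-.0315],velocity=.06,guard=5); s=monitor.sense(); print(hit,s["clock"],s["position"])
if not hit:
    env.close_gripper(effort=110); s=monitor.sense(); print(s["clock"],s["finger_gap"],s["gripper_force"],s["contact_force"],s["position"])
    if s["finger_gap"]>.1:
        env.movel([*g,.06],velocity=.2)
        p=tcp(jig(-.10,.075),JY,np.deg2rad(-17),.115,.012)-[0,0,.0356]
        env.reach(p,quat(JY,np.deg2rad(-17)));env.hold(.1)
        s=monitor.sense(); print(s["clock"],s["finger_gap"],s["contact_force"],s["ft_torque"],s["position"],p)
        for n in("top","side"):
            f=eyes.grab_frame(n); np.savez(f"pics/{n}4.npz",**f); cv2.imwrite(f"pics/{n}4.png",f["frame"][:,:,::-1])
        a=[cv2.resize(cv2.imread(f"pics/{n}4.png")[y:y+112,x:x+150],(400,300),interpolation=cv2.INTER_CUBIC) for n,x,y in(("top",210,180),("side",250,180))]
        cv2.imwrite("pics/p4.png",np.hstack(a))
```

```text
False 15.175 [ 0.53212236 -0.30761008 -0.0310421 ]
15.8 0.20822995651549764 108.31968426704407 [-0.46193085  0.29479275  5.40900451] [ 0.53216964 -0.30765599 -0.03098911]
17.5583 0.20722266382540414 [ 0.47125454 -0.72345669 -1.58010803] [ 0.24772708 -0.03043414 -0.0530964 ] [ 0.52643557 -0.05572056  0.05876269] [ 0.52632211 -0.05449908  0.05907412]
```

View pics/p4.png

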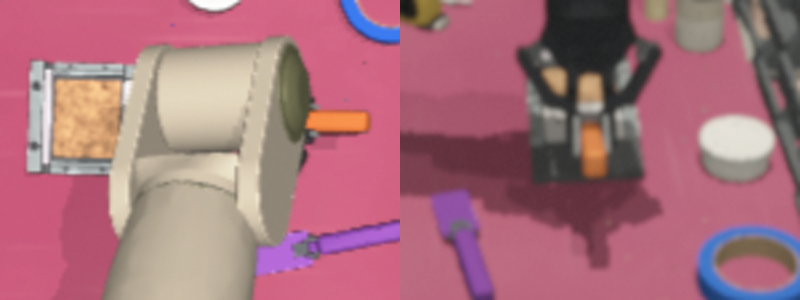

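Run:
```python
from h import *
p=np.array([.52643557,-.05572056,.05876269]); pit=np.deg2rad(-17); X,Z=axes(JY,pit); Y=np.cross(Z,X)
for nm,t in(("world",p+[0,0,.0356]),("tool",p+.0356*Z)):
  for n in("top","side"):
    f=dict(np.load(f"pics/{n}4.npz")); M=f["mtx"]@f["view"][:3]
    out=[]
    for lx,lz in((-.045,.024),(-.045,0.)):
        for ly in(-.01,.01):
            w=t+(lx-.015)*X+(lz-.0026)*Z+ly*Y; q=M@[*w,1]; out.append((q[:2]/q[2]).round(1).tolist())
    print(nm,n,out)
for n in("top","side"):
    f=dict(np.load(f"pics/{n}4.npz")); h,s,v=cv2.split(cv2.cvtColor(f["frame"],cv2.COLOR_RGB2HSV))
    m=((h<16)&(h>4)&(s>150)).astype(np.uint8); m[:200]*=(n=="side"); m[:180]=0; m[270:]=0; m[:,:300]=0; m[:,360:]=0
    c=max(cv2.findContours(m,0,2)[0],key=cv2.contourArea); print(n,cv2.boundingRect(c),cv2.boxPoints(cv2.minAreaRect(c)).round(1).tolist())
```

```text
world top [[350.3, 219.5], [350.2, 227.5], [352.6, 220.3], [352.4, 228.1]]
world side [[328.2, 237.2], [319.3, 237.6], [328.4, 247.2], [319.6, 247.6]]
tool top [[346.2, 219.4], [346.0, 227.4], [348.4, 220.2], [348.3, 228.0]]
tool side [[327.8, 235.1], [319.0, 235.4], [328.0, 245.0], [319.3, 245.4]]
top (325, 221, 24, 9) [[324.6000061035156, 227.6999969482422], [325.20001220703125, 219.89999389648438], [348.3999938964844, 221.60000610351562], [347.79998779296875, 229.5]]
side (319, 226, 8, 20) [[319.0, 245.0], [319.0, 226.0], [326.0, 226.0], [326.0, 245.0]]
```

The tool-fixed offset matches both views (top 348.4 against 348.4 px, side 245). With H0 = -0.033 in lifter coordinates, I can now feel for the bed.

```bash
sed -i 's/H0=.002;/H0=-.033;/' h.py
python3 - <<'E'
from bench import env, monitor
from h import *
pit=np.deg2rad(-17); q=quat(JY,pit)
T=lambda x,z:tcp(jig(x,z),JY,pit,.115,.012)
env.movel(T(-.085,.026),velocity=.12,frame=q) if False else env.movel(T(-.085,.026),velocity=.12)
env.hold(.15); s=monitor.sense(); f0=s["contact_force"]
hit=env.movel(T(-.085,.001),velocity=.012,guard=2); s=monitor.sense()
X,Z=axes(JY,pit); a=s["position"]+.1*X+(.012-H0)*Z
print(hit,s["clock"],inv_jig(a)*1e3,s["contact_force"]-f0,s["ft_torque"])
E
```

```text
True 19.5417 [-85.17006255   0.1090367   11.96648696] [ 0.9674863  -1.24059412  4.13978206] [ 0.12725394 -0.0437356  -0.01537658]
```

Contact came with the ahead point at z = 12.0 mm under about 4 N, so the blade is set nearly straight. I'll ease off to a light touch, slide in, and check the forces.

```bash
cat >> h.py <<'E'
PIT=np.deg2rad(-17); XX,ZZ=axes(JY,PIT)
T=lambda x,z:tcp(jig(x/1e3,z/1e3),JY,PIT,.115,.012)
def tip(s): return inv_jig(s["position"]+.1*XX+(.012-H0)*ZZ)*1e3
E
python3 - <<'E'
from bench import env, monitor
from h import *
env.movel(T(-85,13.6),velocity=.03); env.hold(.15); s=monitor.sense(); f0=s["contact_force"]; print(s["clock"],tip(s).round(2),f0.round(2))
env.movel(T(-84,12.4),velocity=.02); env.hold(.15); s=monitor.sense(); print(s["clock"],tip(s).round(2),(s["contact_force"]-f0).round(2))
for x in(-70,-60,-53,-47,-41):
    hit=env.movel(T(x,12.4),velocity=.03,guard=6); s=monitor.sense(); print(hit,round(s["clock"],2),tip(s).round(2),(s["contact_force"]-f0).round(2))
    if hit: break
E
```

```text
19.9417 [-84.94   0.2   13.42] [ 1.07  0.28 -0.5 ]
20.3417 [-83.96  -0.09  12.49] [-0.5  -0.61  0.55]
False 20.96 [-6.964e+01  6.000e-02  1.228e+01] [-0.97  0.68  1.  ]
False 21.44 [-5.961e+01  1.000e-02  1.232e+01] [-1.17  0.38  1.02]
False 21.82 [-5.270e+01 -2.000e-02  1.234e+01] [-0.5   1.15  0.88]
False 22.18 [-4.665e+01 -1.000e-02  1.233e+01] [-1.03  0.43  0.39]
False 22.52 [-4.061e+01  1.000e-02  1.231e+01] [-1.75  1.25  0.48]
```

```bash
cat >> h.py <<'E'
def arc(env,monitor,a0,a1,step=10,v=.06,r=40.3):
    for a in np.deg2rad(np.arange(a0+step,a1+.1,step)):
        hit=env.movel(T(-r*np.cos(a),12.3+r*np.sin(a)),velocity=v,guard=8); s=monitor.sense()
        print(hit,round(s["clock"],2),tip(s).round(1),s["contact_force"].round(1))
        if hit: return False
    return True
E
python3 - <<'E'
from bench import env, monitor, eyes
from h import *
arc(env,monitor,0,40)
f=eyes.grab_frame("side"); g=eyes.grab_frame("top")
a=[cv2.resize(i["frame"][y:y+75,x:x+100,::-1],(400,300),interpolation=cv2.INTER_CUBIC) for i,x,y in((g,205,188),(f,270,180))]
cv2.imwrite("pics/p5.png",np.hstack(a))
E
```

```text
False 22.79 [-39.6  -0.   19.5] [ 0.8 -1.1 -1.4]
False 23.06 [-37.8  -0.2  26.5] [ 0.5  0.2 -1.3]
False 23.32 [-34.8  -0.2  32.8] [-0.1  0.3 -1.4]
False 23.59 [-30.7  -0.2  38.5] [ 0.6 -0.2 -1.4]
```

View pics/p5.png

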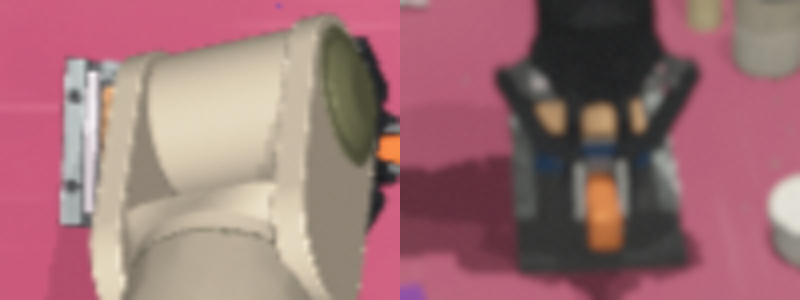

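Blue shows behind the blade at about (600,150) in the side crop, so the plate is tilted up on it. I'll carry on over the top.

Run:
```python
from bench import env, monitor, eyes
from h import *
ok=arc(env,monitor,40,115,step=7.5,v=.05)
env.hold(.4)
f=eyes.grab_frame("side"); np.savez("pics/side6.npz",**f); g=eyes.grab_frame("top"); np.savez("pics/top6.npz",**g)
env.movel(T(-30,52),velocity=.15)
f=eyes.grab_frame("side"); np.savez("pics/side7.npz",**f); print(monitor.sense()["clock"])
for z in(.026,):
    im,A=rectify(f,z,JO[0],JO[1]); h,s,v=cv2.split(cv2.cvtColor(im,cv2.COLOR_RGB2HSV)); m=(h>95)&(h<130)&(s>90)
    r=rect(m,A); print(r, inv_jig([*r[1],0])*1e3)
    ys,xs=np.nonzero(m); P=(A@np.c_[xs,ys,np.ones(len(xs))].T)[:2]; d=P-JO[:2,None]; jx=d[0]*np.cos(JY)+d[1]*np.sin(JY); print(np.percentile(jx,[1,50,99])*1e3)
```

```text
False 23.95 [-27.   -0.1  42.2] [ 0.1 -0.4 -2.3]
False 24.21 [-22.9  -0.1  45.5] [ 0.8 -0.5 -2.1]
False 24.47 [-18.4  -0.1  48.2] [ 0.2  0.1 -1.5]
False 24.73 [-13.5  -0.1  50.3] [-0.1  0.2 -1.6]
False 24.98 [-8.5 -0.  51.7] [ 0.2 -1.1 -1.2]
False 25.24 [-3.2 -0.  52.5] [-0.2  0.6 -1.3]
False 25.5 [ 2.   0.  52.5] [ 0.   0.6 -1.4]
False 25.76 [ 7.2  0.  51.9] [ 0.1  0.3 -0.7]
False 26.02 [12.4  0.1 50.6] [ 0.2  0.3 -1.6]
False 26.27 [17.3  0.1 48.7] [ 0.5  0.8 -0.9]
27.2917
(array([0.5389, 0.1633]), array([0.5395, 0.163 ]), np.float64(23.0), np.float64(27.0), 90.0, 570) [19.19498418 -8.05000513  0.        ]
[-15.68672886   7.76885552  30.19782085]
```

Run:
```python
from bench import env, monitor, eyes
from h import *
env.movel(T(-30,24),velocity=.1); env.movel(T(-30,20),velocity=.04); env.hold(.1)
f0=monitor.sense()["contact_force"]
for x,v in((-10,.04),(10,.05),(24,.02)):
    hit=env.movel(T(x,20),velocity=v,guard=5); s=monitor.sense(); print(hit,round(s["clock"],2),tip(s).round(2),(s["contact_force"]-f0).round(2))
    if hit: break
env.hold(.2); s=monitor.sense(); print(tip(s).round(2),(s["contact_force"]-f0).round(2))
```

```text
False 28.73 [-9.9   0.03 19.96] [0.47 0.3  0.32]
False 29.27 [10.23  0.02 19.95] [ 0.12 -0.55  0.27]
True 29.79 [18.86 -0.24 20.14] [ 1.04 -4.85  1.8 ]
[18.84  0.26 19.59] [ 0.2  -3.72  1.24]
```

The stop was felt at tip x = 18.9 mm (expected 18). I'll back off and move the lifter over the tray, then measure the plate from the cameras.

Run:
```python
from bench import env, monitor, eyes
from h import *
g=np.array([.5319,-.3074])
env.movel(T(-35,20.5),velocity=.12); env.movel(T(-60,75),velocity=.2)
env.reach([*g,.06],quat(LY,0)); print(monitor.sense()["clock"])
for n in("top","side"):
    f=eyes.grab_frame(n); np.savez(f"pics/{n}8.npz",**f)
    im,A=rectify(f,.026 ,JO[0],JO[1]); h,s,v=cv2.split(cv2.cvtColor(im,cv2.COLOR_RGB2HSV)); m=(h>95)&(h<130)&(s>90)
    r=rect(m,A); print(n,r, inv_jig([*r[1],0])*1e3); cv2.imwrite(f"pics/{n}8.png",f["frame"][:,:,::-1])
    ys,xs=np.nonzero(m); P=(A@np.c_[xs,ys,np.ones(len(xs))].T)[:2]; d=P-JO[:2,None]; jx=d[0]*np.cos(JY)+d[1]*np.sin(JY); print(np.percentile(jx,[1,99])*1e3)
a=[cv2.resize(cv2.imread(f"pics/{n}8.png")[y:y+75,x:x+100],(400,300),interpolation=cv2.INTER_CUBIC) for n,x,y in(("top",212,188),("side",270,183))]
cv2.imwrite("pics/p8.png",np.hstack(a))
```

```text
32.1833
top (array([0.5308, 0.1871]), array([0.5307, 0.1871]), np.float64(50.7), np.float64(79.4), 88.49, 3907) [43.08096881  1.31534259  0.        ]
[18.48960205 67.75271195]Traceback (most recent call last):
  File "<stdin>", line 9, in <module>
  File "h.py", line 10, in rect
    c=max(cv2.findContours(mask,0,2)[0],key=cv2.contourArea)
ValueError: max() iterable argument is empty
```

From the top, the plate's near edge is at 18.5 mm (18 when home). It is square at 88.5°, blue up, with its far edge under the lip. Now the lifter goes back.

Run:
```python
from bench import env, monitor, eyes
from h import *
g=np.array([.5319,-.3074])
env.movel([*g,-.015],velocity=.15)
hit=env.movel([*g,-.0312],velocity=.025,guard=4); s=monitor.sense(); print(hit,s["clock"],s["position"],s["finger_gap"])
env.release()
env.movel([*g,.12],velocity=.12)
env.set_joints([1.084,.313,1.498,0,1.331,-.223]); print(monitor.sense()["clock"])
f=eyes.grab_frame("top"); 
im,A=rectify(f,.026,*TC); h,sa,v=cv2.split(cv2.cvtColor(im,cv2.COLOR_RGB2HSV))
r=rect((h<16)&(h>4)&(sa>150),A); d=r[1]-TC; print(r,"tray xy",d@[np.cos(TY),np.sin(TY)],d@[-np.sin(TY),np.cos(TY)])
e=eyes.grab_frame("side")
a=[cv2.resize(i["frame"][y:y+h_,x:x+w,::-1],(400,300),interpolation=cv2.INTER_CUBIC) for i,x,y,w,h_ in((f,212,188,100,75),(e,270,183,100,75),(f,364,189,100,75),(e,276,285,133,100))]
cv2.imwrite("pics/p9.png",np.vstack([np.hstack(a[:2]),np.hstack(a[2:])]))
```

```text
True 33.5583 [ 0.53167817 -0.30722892 -0.03101818] 0.21320628943103007
38.8167
(array([ 0.5317, -0.3224]), array([ 0.5318, -0.3225]), np.float64(19.5), np.float64(87.6), 11.89, 1579) tray xy -0.0030709938214886633 -0.03682321274615212
```

View pics/p9.png

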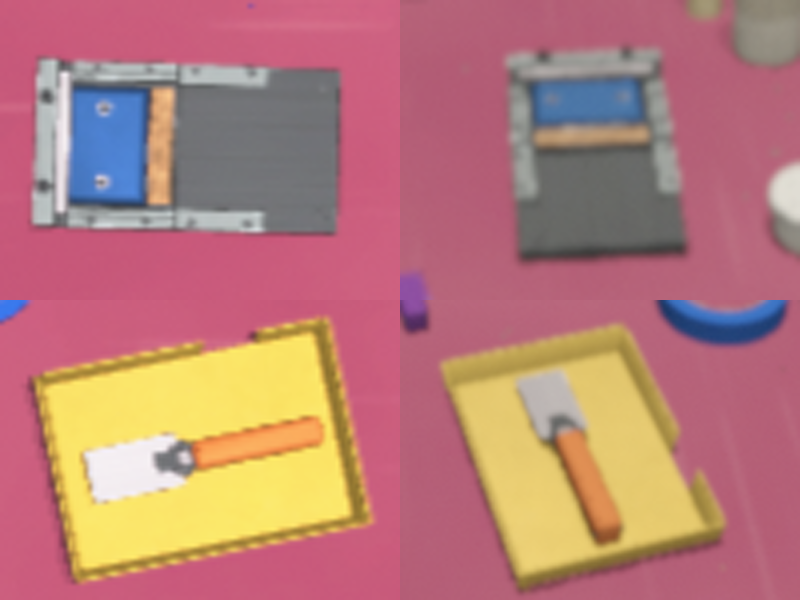

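The plate lies blue up under the lip, with its near edge at (148,145) in the top crop and a bare cork strip in front of it. The lifter lies flat in the middle of the tray at (205,455). Handing in.

```bash
python3 -c "
from bench import job; print(job.hand_in())"
```

```text
the job is handed in; nothing more can be done
None
```

The job is handed in at about 39 s of the 64 s, no verdict shown: the cameras show the plate blue face up and pushed home against the stop, and the lifter flat in the tray, though the first grasp missed because the fingertips sit 36 mm short of the reported TCP.

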